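# Catch the analyser cover and let it down softly

## Task

The grey cover on top of the analyser stands open. Tip it forward with your fingers until it goes over and falls by itself, catch it on a finger before it is down, and lower it softly all the way shut without letting it slam, then take your hand away. Never pinch, grip or force the cover, and leave everything else on the bench where it is.

Things in the scene. Friction and masses are not known exactly. Their poses are not given: they have to be found in the camera images.
- analyser: off-white bench analyser, fixed. Origin at bench level; x points away from the robot side, y left, z up; turned about z by up to 0.3 rad. Housing: from 110 mm in front of the origin (-x) to 150 mm behind, 220 mm wide (y), flat top 100 mm above the bench; from 75 to 150 mm behind the origin a hump rises to 134 mm
- cover (a joint): cover angle, rad: 0 shut flat, 1.57 upright, 1.75 stop; starts at 1.40 to 1.65. Hinge friction holds it above about 1.28; below 1.13 it always falls (between, it depends on its weight). Damped: alone from 1.1 it takes 2.5 to 4 s, slow at first, and strikes at 0.5 to 0.8 rad/s: a slam. Softly shut is under 0.25 rad/s (45 mm/s at the free edge) over the last 0.12 rad
- cover_hinge (a point): middle of the cover's hinge axis, which runs along the analyser's y: 40 mm behind the analyser's origin, 104 mm above the bench. The cover is a grey flat plate, 180 mm from hinge to free edge, 140 mm wide, 10 mm thick, about 0.3 kg; its underside passes through the hinge axis
- cover_edge (a point): middle of the cover's free edge, at the underside, 180 mm from the hinge. Upright, the edge is 284 mm above the bench; it comes down on the robot's side. Shut, it sticks out 30 mm in front of the housing, 104 mm above the bench, with free space below for a finger. Axes as the analyser's when shut, turning with the cover
- strip_tub: a white plastic tub of test strips with a cap, diameter 44 mm, 105 mm tall, standing close beside the left of the analyser; loose bystander; origin at the centre of its underside
- reagent_bottle: amber bottle, diameter 54 mm, 120 mm tall, standing close beside the right of the analyser; loose bystander; origin at the centre of its underside
- sample_jar: clear jar with white cap, diameter 52 mm, 60 mm tall, standing close beside the right of the analyser nearer the front; loose bystander; origin at the centre of its underside
- cuvette_rack: white block with two rows of square holes, 60 x 120 x 30 mm (x, y, z), lying in front of the analyser; loose bystander; origin at the centre of its underside
- beaker: empty glass cup, diameter 60 mm, 75 mm tall, standing well to the left; loose bystander; origin at the centre of its underside
- pipette_tray: white open tray, 100 x 160 x 35 mm, lying well to the left; loose bystander; origin at the centre of its underside
- tissue_box: cardboard box, 120 x 220 x 75 mm, lying well to the right; loose bystander; origin at the centre of its underside

How it is judged:
On the way, in this order (a step that is already met when the one before it is completed fails the run):
1. the cover has gone over and falls by itself, touched by nothing (value of joint cover between 0.2 and 1.25 rad and velocity of joint cover below -0.05 rad/s and contact force between cover and anything else below 0.02 N), for 0.1 s.
2. the falling cover is caught and borne by the fingers before it is down (value of joint cover between 0.13 and 1.1 rad and velocity of joint cover above -0.6 rad/s and contact force between the fingers and cover above 0.2 N), for 0.2 s.
At the end, for the whole second after the job is handed in: The cover lies shut (joint under 0.03 rad) and at rest, and every bystander still stands within 15 mm of where it was, upright (value of joint cover below 0.03 rad and velocity of joint cover between -0.05 and 0.05 rad/s and distance of each of strip_tub, reagent_bottle, sample_jar, cuvette_rack, beaker, pipette_tray, tissue_box from where it was at the start of the episode below 0.015 m and angle between each of strip_tub, reagent_bottle, sample_jar, cuvette_rack, beaker, pipette_tray, tissue_box's own z axis and vertical below 0.15 rad); the robot touches nothing.
It fails at once if the cover is gripped or forced: the fingers press on it with over 30 N (contact force between the fingers and cover above 30 N).
It fails at once if the cover slams: it closes faster than 0.25 rad/s within the last 0.12 rad (value of joint cover below 0.12 rad and velocity of joint cover below -0.25 rad/s).
It fails at once if a bystander is lifted, carried, pushed more than 15 mm or knocked over (distance of any of strip_tub, reagent_bottle, sample_jar, cuvette_rack, beaker, pipette_tray, tissue_box from where it was at the start of the episode above 0.015 m or angle between any of strip_tub, reagent_bottle, sample_jar, cuvette_rack, beaker, pipette_tray, tissue_box's own z axis and vertical above 0.3 rad).
It also fails if it takes over 48 s, if anything falls off the work surface, if the arm or the gripper's body presses on something with over 40 N, if the wrist force passes 120 N, or if a joint passes its speed limit or range.

## Robot

A 6-joint arm with a two-finger parallel gripper is mounted at the origin on the work surface. World frame = base frame: x ahead of the robot, y to its left, z up, the work surface at z = 0. Lengths are in m, angles in rad, forces in N, time in s.
With the tool pointing down it reaches from about 0.375 to 0.925 m from the base axis. Payload 5.7 kg.
Tool frame: the origin (TCP) lies at the centre of the arm's flange, where the gripper is bolted on; the fingertips stand ctrl.tip_reach ahead of it and the grasp point (between the pads) lies 155 mm ahead of it (ctrl.tip_reach is the distance from the TCP to the fingertips, in m); y points along the fingers, z is the direction in which the jaws open and shut, and the axes are right-handed (so a half turn about y gives the same grasp; the last joint's range is limited). The gripper opens to 85 mm and grips with 20 to 120 N. Pads are 22 mm wide; open, the fingers measure 114 mm over their backs; the gripper's body (76 mm by 85 mm) begins 54 mm behind the grasp point. The pads swing forward as they close: fully open they stand 13 mm farther back than shut.
Start: joints at [0.992, 0.359, 1.51, -0, 1.272, -0.115], TCP at [0.268, 0.537, 0.405] pointing down, gripper open.
Joint ranges: [-2.97, 2.97], [-1.01, 2.36], [0.21, 2.38], [-0.96, 4.11], [0.2, 2.71], [-2.98, 2.98]. Speed limits (rad/s): [2.39, 2.39, 3.14, 3.14, 3.14, 3.14].

## Interface

Orientations are given as [roll, pitch, yaw] about the fixed x, y, z axes, in that order (R = Rz(yaw) Ry(pitch) Rx(roll)).
In Python, from rig import ctrl gives the robot as it stands. The module is installed in compiled form; this text tells all that it offers.
- The arm moves only by the shell command python3 -m pendant 'ROWS' [FORCE]. ROWS is JSON, one flat list of numbers, 5 for each row, row after row: the opening, from -1 (shut) to 1 (fully open), so that 0 is half open, then the shift along the tool's x, y, z in m, then the turn about the tool's y in rad. In form: [fingers, dx, dy, dz, yaw, fingers, dx, dy, dz, yaw, ...]. A call has exactly 8 rows; each row is the pose to reach, as a shift and turn from the pose commanded when the call began, along the tool's axes at that moment; what a row does not reach only later rows make up. A row lasts 1/8 s, in which the tool goes at most 62.5 mm and 10.7 degrees, less where a joint would pass 70% of its speed; a pose out of reach is approached as far as the arm can. A call with a gripper value outside its range is refused whole. The fingers move at their own pace and stop on an object; FORCE is the grip in N (left out, the last holds). Time passes only in rows, so rows that repeat a pose let the fingers close, or fill a call up. It gives the time, the measured TCP pose, the force and the opening at its end, in the units of the state.
- ctrl.sense(): the state, without advancing time (a new reading comes with each control period).
- ctrl.camera(name): name is "scene" or "top" or "wrist"; returns (picture, depth): 384x512x3 uint8, red, green, blue; 384x512 float32, m along the optical axis (not along the pixel's ray), 0 where there is no reading.
- ctrl.camera_params(name): a dict with "mtx" (3x3 intrinsics, pixels), "extrinsics" (4x4, takes a point from camera to world coordinates). Camera axes: x right, y up, looking along -z (the intrinsics and any distortion apply to the point x, -y, -z); pixel columns grow to the right and rows downward; lengths in m; the calibration is good to about 2 mm. A picture is of the moment at which its call begins: read the wrist's pose just before it. camera_params takes no time and is no camera call; for the wrist camera it gives the pose at the moment of the call.
- ctrl.job_done(): hands the job in, once; it reports no verdict.
Trained networks look in the newest picture that a camera, given by its name, has taken for a name from the list of things; names that differ only in an ending like _2 or _b are one class to them, and where a whole thing is asked for, a point or a joint stands for the part that bears it (a point fixed in the world has none). Each returns a list of dicts, best first, with "p" (0 to 1); they miss things now and then, are a little off and sometimes report something else, mostly with a low value. They report only what shows in the picture. A call takes as long as a camera call.
- ctrl.look_for(camera, query): "point" ([x, y, z] in m, in world coordinates, good to about 4 mm: the middle of the surface that is visible of it).
The state is a dict: "t": time; "q": joint angles; "joint_vel": joint speeds; "tau": joint torques, N m; "position": TCP position; "ee_rot": TCP orientation; "contact_force": force on the tool from outside, world axes, zero at the start; "ft_torque": the same for the moment, N m; "grip_width": finger opening in m.
Only numpy, scipy, OpenCV 4.12 (cv2) and the standard library are available. Lean on these libraries where they do the work, as an engineer would, in place of code of your own. Each camera call takes 0.05 s, during which the arm holds its last target.

## Working session

There is one attempt and no reset: what is moved stays moved. The work goes in short steps, Python scripts to look and compute and a shell command to move; the robot and the scene stay as the last step left them, time stands still between calls to the robot, and variables do not carry over. Pictures are saved under pics/ and viewed, and the job is handed in when it is done.

```bash
mkdir -p pics; ls; python3 - <<'E'
from rig import ctrl
import cv2
print(ctrl.sense(), ctrl.tip_reach)
for c in ("scene","top"):
    im,d=ctrl.camera(c); cv2.imwrite(f"pics/{c}0.png",im[:,:,::-1])
    for n in ["analyser","cover","cover_hinge","cover_edge","strip_tub","reagent_bottle","sample_jar","cuvette_rack"]:
        r=ctrl.look_for(c,n)
        print(c,n,[(x['p'],x['point']) for x in r[:2]])
print(ctrl.sense()['t'])
E
```

```text
pics
{'t': 0.0, 'q': array([ 9.91909022e-01,  3.59517395e-01,  1.51144691e+00, -7.77500033e-06,
        1.27246903e+00, -1.15074339e-01]), 'joint_vel': array([-0.00082776,  0.00029791, -0.0007824 , -0.00078018,  0.00100843,
       -0.00076043]), 'tau': array([ 8.66856426e-04, -5.27647841e+01, -2.78609043e+01, -1.71242473e-04,
        1.33934885e-02,  1.47544671e-05]), 'position': array([0.26821319, 0.53631159, 0.40384039]), 'ee_rot': array([-1.57262569e+00,  2.03970350e-04, -4.63810860e-01]), 'contact_force': array([-0.98912972,  0.2015777 ,  0.91209125]), 'ft_torque': array([ 0.05805938, -0.005158  , -0.0007568 ]), 'grip_width': 0.08573264807092873} 0.1734
scene analyser [(0.65, [0.6853, -0.029, 0.102])]
scene cover [(0.57, [0.6937, -0.0016, 0.2341])]
scene cover_hinge [(0.58, [0.6901, -0.0084, 0.2316])]
scene cover_edge [(0.95, [0.6885, -0.0076, 0.2366])]
scene strip_tub [(0.84, [0.5858, 0.1482, 0.0936])]
scene reagent_bottle [(0.94, [0.7852, -0.1506, 0.0818])]
scene sample_jar [(0.9, [0.6102, -0.1966, 0.0607]), (0.53, [0.4462, 0.5121, 0.0064])]
scene cuvette_rack [(0.68, [0.4471, -0.106, 0.0297])]
top analyser [(0.83, [0.6584, 0.0068, 0.0999])]
top cover [(0.69, [0.6842, 0.0091, 0.227])]
top cover_hinge [(0.89, [0.6785, 0.0135, 0.2278])]
top cover_edge [(0.67, [0.6815, 0.01, 0.2274])]
top strip_tub [(0.63, [0.5784, 0.1519, 0.1076])]
top reagent_bottle [(0.63, [0.7674, -0.1403, 0.0839])]
top sample_jar [(0.72, [0.6573, 0.0074, 0.1001]), (0.69, [0.5992, -0.1844, 0.0583])]
top cuvette_rack [(0.64, [0.4463, -0.0987, 0.0246])]
0.9
```

View pics/scene0.png

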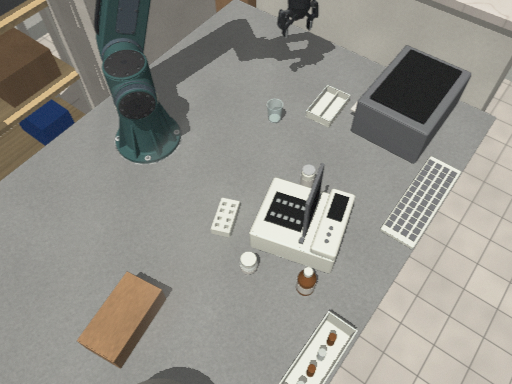

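View pics/top0.png

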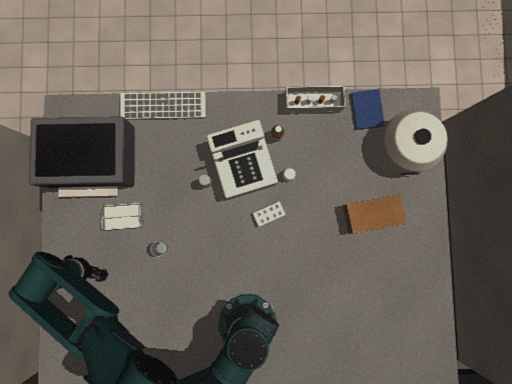

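```bash
cat > h.py <<'E'
from rig import ctrl
import numpy as np, cv2
def cloud(c):
    im,d=ctrl.camera(c); P=ctrl.camera_params(c); K=P['mtx']; E=P['extrinsics']
    v,u=np.mgrid[:d.shape[0],:d.shape[1]]; m=d>0
    X=np.stack([(u-K[0,2])/K[0,0]*d,-(v-K[1,2])/K[1,1]*d,-d,np.ones_like(d)],-1)
    return im,(X@E.T)[...,:3],m
E
python3 - <<'E'
from h import *
A=[]
for c in ("scene","top"):
    im,X,m=cloud(c); p=X[m]
    roi=(abs(p[:,0]-.68)<.25)&(abs(p[:,1])<.25); p=p[roi]
    t=p[(p[:,2]>.09)&(p[:,2]<.112)]; hmp=p[(p[:,2]>.125)&(p[:,2]<.142)]
    for n,q in(("top",t),("hump",hmp)):
        # keep largest blob
        g=np.zeros((250,250),np.uint8); ij=((q[:,:2]-[.43,-.25])*500).astype(int).clip(0,249); g[ij[:,0],ij[:,1]]=1
        g=cv2.morphologyEx(g,cv2.MORPH_CLOSE,np.ones((5,5)))
        nl,l,s,_=cv2.connectedComponentsWithStats(g); k=1+s[1:,4].argmax()
        qq=q[l[ij[:,0],ij[:,1]]==k]
        r=cv2.minAreaRect(qq[:,:2].astype(np.float32)); print(c,n,len(qq),r,np.median(qq[:,2]))
    cv=p[(p[:,2]>.15)&(abs(p[:,0]-.69)<.08)&(abs(p[:,1])<.11)]
    print('cover',len(cv),cv.min(0),cv.max(0))
    ce=cv.mean(0);u,s,vt=np.linalg.svd(cv-ce); print(ce,vt[2],s)
    hi=cv[cv[:,2]>cv[:,2].max()-.012]; print('hi',len(hi),hi.min(0),hi.max(0),hi.mean(0)); np.save(c+'cv.npy',cv)
    np.save(c+'p.npy',p)
E
```

```text
scene top 3530 ((0.6597826480865479, 0.004882395267486572), (0.25838959217071533, 0.22233660519123077), 16.48981285095215) 0.09999030047303625
scene hump 1710 ((0.7493847608566284, 0.031639181077480316), (0.07483678311109543, 0.22225674986839294), 15.896034240722656) 0.1336478561660086
cover 507 [ 0.65926171 -0.05833573  0.15069741] [0.70705467 0.08093964 0.28889537]
[ 0.68866834 -0.00125166  0.240429  ] [0.96549628 0.25492627 0.05319337] [1.05095405 0.90235742 0.06441815]
hi 177 [ 0.65926171 -0.05580793  0.27693517] [0.70352033 0.07713508 0.28889537] [0.68270461 0.00796622 0.28335398]
top top 2221 ((0.6267496943473816, -0.004151776432991028), (0.19011633098125458, 0.2196473479270935), 15.44752025604248) 0.09991600841101822
top hump 988 ((0.7487846612930298, 0.03099517524242401), (0.07591386139392853, 0.21858888864517212), 16.13420867919922) 0.13360212855419284
cover 340 [ 0.6583353  -0.05583083  0.15036084] [0.70356911 0.07838754 0.290459  ]
[0.6789633  0.01151744 0.23897348] [-0.96185702 -0.27304805  0.01660802] [0.80714633 0.74333313 0.04254905]
hi 112 [ 0.65882018 -0.05583083  0.27848985] [0.70356911 0.07838754 0.290459  ] [0.6811969  0.01193254 0.28311991]
```

```bash
python3 -m pendant '[-1,0.01,-0.05,0,0, -1,0.05,-0.09,-0.01,-0.1, -1,0.10,-0.12,-0.03,-0.25, -1,0.15,-0.12,-0.05,-0.4, -1,0.20,-0.12,-0.07,-0.55, -1,0.25,-0.12,-0.09,-0.7, -1,0.30,-0.12,-0.11,-0.744, -1,0.35,-0.12,-0.13,-0.744]' 20; python3 -c "
from rig import ctrl
print(ctrl.sense(),ctrl.tip_reach)"
```

```text
t: 2.0
position: [0.5242, 0.2623, 0.5248]
ee_rot: [-1.571, -0.0, 0.281]
contact_force: [0.2, -0.0, -0.1]
grip_width: 0.0001
{'t': 2.0, 'q': array([ 3.46103415e-01,  2.55692471e-01,  1.36480693e+00,  5.13080111e-05,
        1.52074523e+00, -1.50537328e+00]), 'joint_vel': array([-7.02267899e-01,  1.52121387e-01, -2.03342466e-01,  1.36352195e-04,
        4.77022865e-02, -6.85115768e-01]), 'tau': array([  3.77177238, -51.36956334, -30.05589366,  -0.14405392,
         0.18303678,   0.72060619]), 'position': array([0.52422088, 0.26229804, 0.52482835]), 'ee_rot': array([-1.57072244e+00, -3.43932247e-04,  2.80677793e-01]), 'contact_force': array([ 0.21951146, -0.00141376, -0.1260599 ]), 'ft_torque': array([ 0.07704092, -0.01315878, -0.01914073]), 'grip_width': 5.455700789935272e-05} 0.1734
```

```bash
python3 -m pendant '[-1,0.02,0,-0.05,0, -1,0.04,0,-0.10,0, -1,0.07,0,-0.15,0, -1,0.095,0,-0.20,0, -1,0.115,0,-0.25,0, -1,0.13,0,-0.285,0, -1,0.13,0,-0.285,0, -1,0.13,0,-0.285,0]' ; python3 - <<'E'
from h import *
print(ctrl.sense()['position'])
for c in ("scene","top","wrist"):
    im,X,m=cloud(c); cv2.imwrite(f"pics/{c}1.png",im[:,:,::-1])
    yaw=.28; R=np.array([[np.cos(yaw),np.sin(yaw)],[-np.sin(yaw),np.cos(yaw)]])
    p=X[m]; q=np.c_[(p[:,:2]-[.6795,.011])@R.T,p[:,2]]
    k=q[(abs(q[:,0])<.06)&(abs(q[:,1])<.075)&(q[:,2]>.15)&(q[:,2]<.3)]
    print(c,len(k))
    if len(k)>20: 
        for z in np.arange(.15,.3,.02):
            s=k[(k[:,2]>z)&(k[:,2]<z+.02)]
            if len(s): print(round(z,2),len(s),np.percentile(s[:,0],[2,50,98]).round(4),s[:,1].min().round(3),s[:,1].max().round(3),s[:,2].max().round(4))
E
```

```text
t: 3.0
position: [0.7268, 0.0261, 0.5243]
ee_rot: [-1.57, 0.001, 0.28]
contact_force: [0.6, 0.4, -0.4]
grip_width: 0.0001
[0.7267892  0.02610059 0.52434154]
scene 507
0.15 45 [0.0011 0.0096 0.0104] -0.072 0.062 0.1697
0.17 45 [-0.0001  0.0091  0.0099] -0.07 0.066 0.1883
0.19 50 [-0.0007  0.009   0.0098] -0.07 0.067 0.2097
0.21 49 [0.0003 0.0083 0.0093] -0.07 0.065 0.23
0.23 62 [-0.0015  0.0077  0.0088] -0.07 0.067 0.2496
0.25 56 [-0.0003  0.0073  0.0077] -0.071 0.07 0.27
0.27 200 [-0.0029  0.0028  0.0073] -0.073 0.07 0.2887
top 269
0.15 24 [-0.0014 -0.0001  0.0009] -0.065 0.067 0.1684
0.17 25 [-0.0021 -0.0008  0.0003] -0.069 0.069 0.1892
0.19 28 [-0.0019 -0.0011  0.    ] -0.068 0.068 0.209
0.21 28 [-0.0028 -0.0017 -0.0007] -0.067 0.067 0.2294
0.23 27 [-0.0028 -0.0018 -0.0003] -0.067 0.066 0.2496
0.25 30 [-0.0033 -0.0023 -0.0016] -0.066 0.069 0.2698
0.27 104 [-0.0034  0.0012  0.0067] -0.069 0.069 0.2892
0.29 3 [-0.0015  0.003   0.0039] -0.062 0.054 0.2926
wrist 4853
0.15 134 [-0.0009 -0.0006 -0.0003] -0.067 0.068 0.1691
0.17 143 [-0.0013 -0.0011 -0.0007] -0.068 0.068 0.1877
0.19 163 [-0.0017 -0.0014 -0.0011] -0.068 0.068 0.2099
0.21 259 [-0.0021 -0.0018 -0.0015] -0.067 0.068 0.23
0.23 270 [-0.0025 -0.0022 -0.002 ] -0.068 0.068 0.25
0.25 361 [-0.0029 -0.0026 -0.0024] -0.068 0.068 0.27
0.27 3523 [-0.0031  0.0012  0.0066] -0.07 0.07 0.2865
```

View pics/wrist1.png

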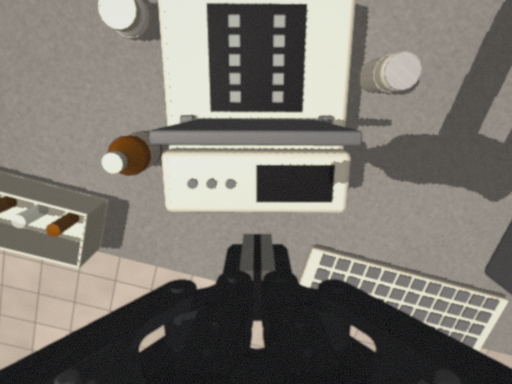

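View pics/scene1.png

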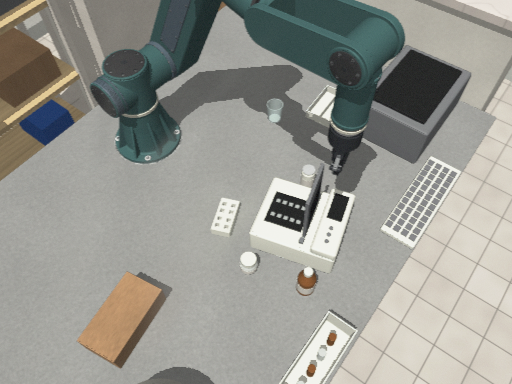

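```bash
python3 -m pendant '[-1,0,0.04,0,0, -1,0,0.08,0,0, -1,0,0.10,0,0, -1,-0.005,0.10,0,0, -1,-0.012,0.10,0,0, -1,-0.018,0.10,0,0, -1,-0.022,0.10,0,0, -1,-0.022,0.10,0,0]' ; python3 - <<'E'
from h import *
print(ctrl.sense()['position'])
P=ctrl.camera_params('wrist');print(P['extrinsics'][:3,3])
im,X,m=cloud('wrist')
yaw=.28; R=np.array([[np.cos(yaw),np.sin(yaw)],[-np.sin(yaw),np.cos(yaw)]])
p=X[m]; q=np.c_[(p[:,:2]-[.6795,.011])@R.T,p[:,2]]
k=q[(abs(q[:,0])<.06)&(abs(q[:,1])<.025)&(q[:,2]>.2)&(q[:,2]<.33)]
for z in np.arange(.2,.33,.01):
    s=k[(k[:,2]>z)&(k[:,2]<z+.01)]
    if len(s): print(round(z,3),len(s),np.percentile(s[:,0],[2,50,98]).round(4),s[:,1].min().round(3),s[:,1].max().round(3))
E
```

```text
t: 4.15
position: [0.7056, 0.0196, 0.4254]
ee_rot: [-1.571, -0.001, 0.28]
contact_force: [-0.4, 0.3, 0.2]
grip_width: 0.0002
[0.70562543 0.01959566 0.42541182]
[ 0.63585475 -0.00152526  0.39420103]
0.2 275 [-0.0017 -0.0015 -0.0012] -0.025 0.025
0.21 339 [-0.0019 -0.0016 -0.0013] -0.025 0.025
0.22 377 [-0.0022 -0.0019 -0.0015] -0.025 0.025
0.23 447 [-0.0024 -0.0021 -0.0017] -0.025 0.025
0.24 548 [-0.0027 -0.0023 -0.0019] -0.025 0.025
0.25 713 [-0.0028 -0.0024  0.0204] -0.025 0.025
0.26 1359 [-0.003  -0.0025  0.0207] -0.025 0.025
0.27 1762 [-0.0032 -0.0026  0.0206] -0.025 0.025
0.28 4414 [-0.0031  0.0023  0.0329] -0.025 0.025
0.29 1774 [0.0134 0.0156 0.035 ] -0.025 0.025
0.3 3543 [0.0141 0.0158 0.0348] -0.025 0.025
0.31 996 [0.0096 0.0107 0.0232] -0.025 0.025
0.32 3223 [0.0093 0.0103 0.0177] -0.021 0.02
```

```bash
python3 -m pendant '[-1,0,-0.006,0,0, -1,-0.006,-0.006,0,0, -1,-0.012,-0.006,0,0, -1,-0.018,-0.006,0,0, -1,-0.025,-0.006,0,0, -1,-0.032,-0.006,0,0, -1,-0.038,-0.006,0,0, -1,-0.045,-0.006,0,0]'
cat > ang.py <<'E'
from h import *
from scipy.optimize import least_squares
s=ctrl.sense(); c0=np.array([.6795,.011]); yaw=.28
R=np.array([[np.cos(yaw),np.sin(yaw)],[-np.sin(yaw),np.cos(yaw)]])
print('t',s['t'],'tcp hx,y,z',(R@(s['position'][:2]-c0)).round(4),s['position'][2].round(4),'F(an)',(R@s['contact_force'][:2]).round(2),s['contact_force'][2].round(2))
import sys
for c in sys.argv[1:] or ['wrist']:
    im,X,m=cloud(c); p=X[m]; q=np.c_[(p[:,:2]-c0)@R.T,p[:,2]]
    # lateral strip away from fingers
    k=q[(abs(q[:,1])>.035)&(abs(q[:,1])<.064)&(q[:,0]<.02)&(q[:,0]>-.19)&(q[:,2]>.108)]
    r=np.hypot(k[:,0],k[:,2]-.104); k=k[(r>.07)&(r<.184)]
    # score theta: points inside plate slab
    best=[]
    for th in np.arange(0,1.76,.005):
        n=np.array([np.sin(th),np.cos(th)]); a=np.array([-np.cos(th),np.sin(th)])
        d=k[:,0]*n[0]+(k[:,2]-.104)*n[1]
        best.append((np.sum((abs(d)<.0025))+np.sum(abs(d-.01)<.0025),th))
    print(c,'theta',sorted(best)[-3:],len(k))
    cv2.imwrite(f"pics/{c}_{s['t']:.2f}.png",im[:,:,::-1])
E
python3 ang.py wrist
```

```text
t: 5.2
position: [0.6622, 0.0072, 0.4306]
ee_rot: [-1.571, 0.0, 0.28]
contact_force: [-0.1, -0.1, -0.0]
grip_width: 0.0004
t 5.2 tcp hx,y,z [-0.0177  0.0011] 0.4306 F(an) [-0.13 -0.04] -0.04
wrist theta [(np.int64(3485), np.float64(1.325)), (np.int64(3494), np.float64(1.315)), (np.int64(3520), np.float64(1.33))] 5220
```

```bash
python3 -m pendant '[-1,-0.007,0,0,0, -1,-0.014,0,0,0, -1,-0.021,0,0,0, -1,-0.028,0,0,0, -1,-0.035,0,0,0, -1,-0.042,0,0,0, -1,-0.038,-0.015,0,0, -1,-0.038,-0.05,0,0]'; python3 ang.py wrist
```

```text
t: 6.25
position: [0.626, -0.0031, 0.4805]
ee_rot: [-1.57, 0.003, 0.28]
contact_force: [0.3, 0.2, 0.8]
grip_width: 0.0002
t 6.25 tcp hx,y,z [-0.0553  0.0012] 0.4805 F(an) [0.31 0.12] 0.78
wrist theta [(np.int64(2061), np.float64(1.1)), (np.int64(2252), np.float64(1.105)), (np.int64(2324), np.float64(1.11))] 3579
```

```bash
python3 -m pendant '[-1,-0.05,0,0,0, -1,-0.10,0,0,0, -1,-0.10,0.02,0,0, -1,-0.10,0.04,0,0, -1,-0.10,0.06,0,0, -1,-0.10,0.08,0,0, -1,-0.10,0.10,0,0, -1,-0.10,0.115,0,0]'; python3 ang.py scene top
```

```text
t: 7.3
position: [0.5306, -0.0309, 0.3657]
ee_rot: [-1.571, -0.001, 0.28]
contact_force: [0.4, 0.0, 0.2]
grip_width: -0.0002
t 7.3 tcp hx,y,z [-0.1547  0.0009] 0.3657 F(an) [ 0.36 -0.06] 0.18
scene theta [(np.int64(422), np.float64(0.99)), (np.int64(428), np.float64(0.98)), (np.int64(442), np.float64(0.985))] 518
top theta [(np.int64(105), np.float64(0.975)), (np.int64(105), np.float64(0.985)), (np.int64(109), np.float64(0.98))] 115
```

```bash
python3 -m pendant '[-1,0,0.005,0,0, -1,0,0.005,0,0, -1,0,0.005,0,0, -1,0,0.005,0,0, -1,0,0.005,0,0, -1,0,0.005,0,0, -1,0,0.005,0,0, -1,0,0.005,0,0]'; python3 ang.py scene wrist
```

```text
t: 8.4
position: [0.53, -0.0309, 0.3607]
ee_rot: [-1.571, 0.0, 0.28]
contact_force: [0.9, 0.2, -0.4]
grip_width: 0.0002
t 8.4 tcp hx,y,z [-0.1552  0.0011] 0.3607 F(an) [ 0.93 -0.03] -0.43
scene theta [(np.int64(473), np.float64(0.8)), (np.int64(477), np.float64(0.79)), (np.int64(484), np.float64(0.795))] 596
wrist theta [(np.int64(0), np.float64(1.745)), (np.int64(0), np.float64(1.75)), (np.int64(0), np.float64(1.7550000000000001))] 0
```

```bash
python3 -m pendant '[-1,0,0,0,0, -1,0,0,0,0, -1,0,0,0,0, -1,0,0,0,0, -1,0,0,0,0, -1,0,0,0,0, -1,0,0,0,0, -1,0,0,0,0]'; python3 ang.py scene top
```

```text
t: 9.5
position: [0.5299, -0.0309, 0.3606]
ee_rot: [-1.571, 0.0, 0.28]
contact_force: [-1.3, -0.2, -0.8]
grip_width: -0.0
t 9.5 tcp hx,y,z [-0.1553  0.0011] 0.3606 F(an) [-1.31  0.17] -0.8
scene theta [(np.int64(469), np.float64(0.625)), (np.int64(470), np.float64(0.635)), (np.int64(487), np.float64(0.63))] 621
top theta [(np.int64(26), np.float64(0.765)), (np.int64(28), np.float64(0.66)), (np.int64(29), np.float64(0.655))] 37
```

```bash
python3 -m pendant '[-1,0,0,0,0, -1,0,0,0,0, -1,-0.0032,0.0044,0,0, -1,-0.0061,0.0089,0,0, -1,-0.009,0.0135,0,0, -1,-0.0117,0.0181,0,0, -1,-0.0143,0.0229,0,0, -1,-0.0167,0.0277,0,0]'; python3 ang.py scene
```

```text
t: 10.6
position: [0.5138, -0.0355, 0.3326]
ee_rot: [-1.571, 0.0, 0.28]
contact_force: [-0.9, -1.3, -1.1]
grip_width: 0.0
t 10.6 tcp hx,y,z [-0.1721  0.0011] 0.3326 F(an) [-1.23 -1.02] -1.15
scene theta [(np.int64(441), np.float64(0.455)), (np.int64(456), np.float64(0.45)), (np.int64(465), np.float64(0.445))] 647
```

```bash
ls -t pics | head -3
```

```text
scene_10.60.png
top_9.50.png
scene_9.50.png
```

```bash
python3 -m pendant '[-1,-0.0022,0.0049,0,0, -1,-0.0042,0.0099,0,0, -1,-0.006,0.0149,0,0, -1,-0.0076,0.02,0,0, -1,-0.0092,0.0251,0,0, -1,-0.0106,0.0303,0,0, -1,-0.0118,0.0355,0,0, -1,-0.0129,0.0408,0,0]'; python3 ang.py scene
```

```text
t: 11.65
position: [0.5007, -0.0391, 0.2915]
ee_rot: [-1.57, 0.002, 0.28]
contact_force: [-5.1, -1.5, 0.7]
grip_width: -0.0001
t 11.65 tcp hx,y,z [-0.1857  0.0013] 0.2915 F(an) [-5.29  0.  ] 0.74
scene theta [(np.int64(427), np.float64(0.195)), (np.int64(432), np.float64(0.20500000000000002)), (np.int64(437), np.float64(0.2))] 622
```

```bash
python3 -m pendant '[-1,-0.0004,0.0026,0,0, -1,-0.0009,0.0053,0,0, -1,-0.0013,0.008,0,0, -1,-0.0016,0.0106,0,0, -1,-0.0019,0.0133,0,0, -1,-0.0021,0.016,0,0, -1,-0.0024,0.0187,0,0, -1,-0.0026,0.0214,0,0]'; python3 - <<'E'
from rig import ctrl
print(ctrl.sense()['tau'])
E
python3 ang.py scene
```

```text
t: 12.7
position: [0.4978, -0.0399, 0.2701]
ee_rot: [-1.57, 0.003, 0.281]
contact_force: [-7.4, -1.6, 0.0]
grip_width: 0.0
[ 1.63733695e+00 -4.72160554e+01 -2.36269891e+01  1.10058323e+00
 -2.04010382e+00 -8.72187491e-03]
t 12.7 tcp hx,y,z [-0.1886  0.0013] 0.2701 F(an) [-7.53  0.49] 0.04
scene theta [(np.int64(422), np.float64(0.085)), (np.int64(431), np.float64(0.075)), (np.int64(446), np.float64(0.08))] 615
```

```bash
python3 -m pendant '[-1,-0.0001,0.0018,0,0, -1,-0.0002,0.0036,0,0, -1,-0.0003,0.0054,0,0, -1,-0.0003,0.0072,0,0, -1,-0.0003,0.009,0,0, -1,-0.0003,0.0108,0,0, -1,-0.0003,0.0126,0,0, -1,-0.0003,0.0144,0,0]'; python3 ang.py scene
```

```text
t: 13.75
position: [0.4972, -0.0401, 0.2555]
ee_rot: [-1.57, 0.004, 0.281]
contact_force: [-7.3, -3.9, -0.6]
grip_width: 0.0002
t 13.75 tcp hx,y,z [-0.1893  0.0013] 0.2555 F(an) [-8.12 -1.67] -0.58
scene theta [(np.int64(374), np.float64(0.01)), (np.int64(420), np.float64(0.005)), (np.int64(424), np.float64(0.0))] 596
```

Nearly shut; I'll press on a little further down so friction takes it fully home before I let go.

```bash
python3 -m pendant '[-1,0,0.001,0,0, -1,0,0.002,0,0, -1,0,0.003,0,0, -1,0,0.004,0,0, -1,0,0.005,0,0, -1,0,0.006,0,0, -1,0,0.007,0,0, -1,0,0.007,0,0]'; python3 ang.py scene; python3 - <<'E'
from h import *
im,X,m=cloud('scene');p=X[m];yaw=.28; R=np.array([[np.cos(yaw),np.sin(yaw)],[-np.sin(yaw),np.cos(yaw)]]);q=np.c_[(p[:,:2]-[.6795,.011])@R.T,p[:,2]]
for a in (-.17,-.15,-.12,-.08,-.04):
    s=q[(abs(q[:,0]-a)<.008)&(q[:,1]<-.02)&(q[:,1]>-.065)]; print(a,np.median(s[:,2]),len(s))
E
```

```text
t: 14.8
position: [0.4972, -0.04, 0.2492]
ee_rot: [-1.57, 0.004, 0.281]
contact_force: [-9.5, -2.6, 6.5]
grip_width: 0.0002
t 14.8 tcp hx,y,z [-0.1893  0.0014] 0.2492 F(an) [-9.85  0.1 ] 6.45
scene theta [(np.int64(370), np.float64(0.01)), (np.int64(410), np.float64(0.005)), (np.int64(425), np.float64(0.0))] 611
-0.17 0.3536643144806909 665
-0.15 0.11566764419371656 110
-0.12 0.11383360379577812 77
-0.08 0.11407151686179318 71
-0.04 0.11406493987352961 77
```

```bash
python3 -m pendant '[-1,-0.003,0,0,0, -1,-0.01,0,0,0, -1,-0.03,0,0,0, -1,-0.06,0,0,0, -1,-0.08,0,0,0, -1,-0.08,-0.03,0,0, -1,-0.08,-0.08,0,0, -1,-0.08,-0.12,0,0]'; python3 -m pendant '[-1,0,-0.03,0,0, -1,0,-0.03,0,0, -1,0,-0.03,0,0, -1,0,-0.03,0,0, -1,0,-0.03,0,0, -1,0,-0.03,0,0, -1,0,-0.03,0,0, -1,0,-0.03,0,0]';python3 ang.py scene; python3 - <<'E'
from h import *
for c in ("scene","top"):
    im,X,m=cloud(c);p=X[m];yaw=.28; R=np.array([[np.cos(yaw),np.sin(yaw)],[-np.sin(yaw),np.cos(yaw)]]);q=np.c_[(p[:,:2]-[.6795,.011])@R.T,p[:,2]]
    for a in (-.17,-.12,-.08,-.04):
        s=q[(abs(q[:,0]-a)<.008)&(q[:,1]<.065)&(q[:,1]>-.065)]; print(c,a,np.median(s[:,2]),len(s))
    for n in ["strip_tub","reagent_bottle","sample_jar","cuvette_rack"]: print(n,[(x['p'],x['point']) for x in ctrl.look_for(c,n)[:2]])
    cv2.imwrite(f"pics/{c}_end.png",im[:,:,::-1])
E
```

```text
t: 15.9
position: [0.4224, -0.0622, 0.3714]
ee_rot: [-1.572, -0.003, 0.28]
contact_force: [0.3, 0.8, -0.1]
grip_width: -0.0005
t: 16.9
position: [0.4219, -0.062, 0.3993]
ee_rot: [-1.571, 0.0, 0.28]
contact_force: [0.1, -0.3, 0.3]
grip_width: 0.0001
t 16.9 tcp hx,y,z [-0.2677  0.001 ] 0.3993 F(an) [-0.02 -0.26] 0.29
scene theta [(np.int64(375), np.float64(0.01)), (np.int64(403), np.float64(0.0)), (np.int64(408), np.float64(0.005))] 589
scene -0.17 0.11301314250293326 225
scene -0.12 0.11422141889442727 197
scene -0.08 0.11408466782123772 199
scene -0.04 0.11412845828699614 203
strip_tub [(0.84, [0.5874, 0.1483, 0.0909]), (0.29, [0.6102, -0.1925, 0.0615])]
reagent_bottle [(0.77, [0.7868, -0.1492, 0.0821])]
sample_jar [(0.9, [0.6131, -0.1963, 0.0575])]
cuvette_rack [(0.67, [0.449, -0.1026, 0.0293]), (0.46, [0.5985, -0.0179, 0.1176])]
top -0.17 0.11292475151608738 133
top -0.12 0.11387771007244207 134
top -0.08 0.11398608152665168 134
top -0.04 0.11426185037222303 135
strip_tub []
reagent_bottle [(0.52, [0.7636, -0.1383, 0.0844])]
sample_jar []
cuvette_rack []
```

View pics/scene_end.png

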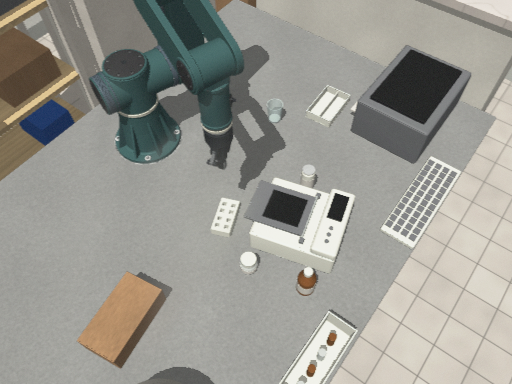

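The picture shows the cover lying flat on the analyser (around pixel 285, 208). The hand is clear of it, near (220, 150), and the bystanders are where they were.

```bash
python3 -c "
from rig import ctrl
print(ctrl.job_done())"
```

```text
the job is handed in; nothing more can be done
None
```

The cover is shut and the job is handed in, at about 17 s of the 48 s allowed. I have no verdict back.

**What I did:** I pushed the cover from behind with the closed fingers to about 1.1 rad, where it began to fall by itself. I moved the hand over it to the front and caught the free edge at about 0.63 rad. The tool can only point down, so the edge was held against the finger's side by pressure and friction, with no finger underneath it. I then lowered it along its arc at about 0.1 rad/s over the last part, and took the hand away.

**Last checks:**
- **Cover:** its top face measures 113–114 mm above the bench along its whole length, which means shut (0–0.01 rad by depth).
- **Forces:** the sideways force on the tool was about 10 N at the highest reading. With the hand clear it read about 0.
- **Bystanders:** the scene camera puts the tub, bottle, jar and rack within about 4 mm of their starting positions. I checked the beaker, tray and tissue box by eye only.
- **Disagreements:** in the last top-camera picture the network missed the tub, jar and rack, so those three rest on the scene camera alone. One top-camera angle reading during the catch was unclear (0.66–0.77 rad against 0.63 from the scene camera). I went with the scene camera, and the lowering followed it as expected.

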